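# Slide a card carrier under the encoder head to its back stop

### The arm

A 6-joint arm with a two-finger parallel gripper is mounted at the origin on a cart in front of the work surface, level with it; the furniture and walls round the work are solid. World frame = base frame: x ahead of the robot, y to its left, z up, the work surface at z = 0. Lengths are in m, angles in degrees, forces in N, time in s.
With the tool pointing down it reaches from about 0.25 to 0.725 m from the base axis. Payload 9.7 kg.
Tool frame: the origin (TCP) lies midway between the tips of the shut fingers; the grasp point (between the pads) lies bot.hold_point_z behind it (bot.hold_point_z is the distance from the TCP to the grasp point, in m); z points along the fingers, y is the line along which they close (so a half turn about z gives the same grasp; the last joint's range is limited). The gripper opens to 85 mm and grips with 20 to 120 N. Pads are 22 mm wide; open, the fingers measure 114 mm over their backs; the gripper's body (76 mm by 85 mm) begins 54 mm behind the grasp point. The pads swing forward as they close: fully open they stand 13 mm farther back than shut.
Start: joints at [73.167, 4.979, 10.078, 95.1, 0, 90], TCP at [0.159, 0.526, 0.231] pointing down, gripper open.
Joint ranges: [-179.16, 179.16], [-48.56, 103.87], [-65.8, 70.77], [-126.05, 130.52], [-82.76, 87.17], [-180, 180]. Speed limits (degrees/s): [127.2, 127.2, 147.25, 180, 180, 180].

### API

Orientations are given as [roll, pitch, yaw] about the fixed x, y, z axes, in that order (R = Rz(yaw) Ry(pitch) Rx(roll)).
In Python, from workcell import bot, camera, camera_model, ticket gives the robot as it stands.
- The arm moves only by the tool send_rows, never from a script. Its argument "targets" is text: rows parted by semicolons, each of 5 numbers parted by spaces: the shift along the tool's x, y, z in mm, then the turn about the tool's z in degrees, then the closure in counts, from 0 (fully open) to 255 (shut). A call has 1 to 20 rows; each row is the pose to reach, as a shift and turn from the pose commanded when the call began, along the tool's axes at that moment; what a row does not reach only later rows make up. A row lasts 1/8 s, in which the tool goes at most 62.5 mm and 10.7 degrees, less where a joint would pass 70% of its speed; a pose out of reach is approached as far as the arm can. A call with a gripper value outside its range is refused whole. The fingers move at their own pace and stop on an object; "newtons" is the grip in N (left out, the last holds). Time passes only in rows, so rows that repeat a pose let the fingers close. It gives the time, the measured TCP pose, the force, the opening and the grip force at its end, in the units of the state.
- bot.get_obs(): the state, without advancing time (a new reading comes with each control period).
- camera(name): name is "side" or "top"; returns the picture (480x640x3 uint8, blue, green, red); there is no depth.
- camera_model(name): a dict with "K" (3x3 intrinsics, pixels), "pose" (4x4, takes a point from camera to world coordinates). Camera axes: x right, y down, z forward; pixel columns grow to the right and rows downward; lengths in m; the calibration is good to about 2 mm. A picture is of the moment at which its call begins. camera_model takes no time and is no camera call.
- ticket.job_done(): hands the job in; it is judged then, once.
The state is a dict: "time": time; "q": joint angles; "qd": joint speeds; "joint_efforts": joint torques, N m; "ee_pos": TCP position; "tcp_rot": TCP orientation; "wrist_force": force on the tool from outside, world axes, zero at the start; "torque": the same for the moment, N m; "opening": finger opening in m; "grasp_force": force on a finger pad.
Only numpy, scipy, OpenCV 4.12 (cv2) and the standard library are available. Lean on these libraries where they do the work, as an engineer would, in place of code of your own. Each camera call takes 0.05 s, during which the arm holds its last target. There are 200 camera calls.

### The job

Put the loose card carrier flat on the desk in front of the card encoder and slide it lengthwise, either end first, into the tunnel under the head until it rests against the hidden back stop. Find the stop by feel and do not force anything: a sprung shoe inside drags a little before the stop is reached, but pressing hard on the encoder or its stop would break it. Leave the carrier there, let go, and leave the stapler, the date stamp and the ink pad alone.

Things in the scene. Friction and masses are not known exactly. Their poses are not given: they have to be found in the camera images.
- carrier: Loose flat grey plate carrying a white card on top, 110 x 52 x 12 mm (x, y, z), about 0.12 kg, the same either end first; origin at the centre of its underside, x along its length, z up. It is easily gripped across its 52 mm width. It starts flat on the desk left of the encoder.
- encoder: Low grey and black card encoder fixed to the desk, 110 mm wide. Origin: middle of its tunnel mouth at desk height; x points into the tunnel, z up. The desk is the tunnel floor. Tunnel 58 mm wide (3 mm spare each side of the carrier), 16 mm headroom, 109 mm deep. Head above the mouth 50 mm high (x = 0 to 30 mm), cover behind it 40 mm. It and its stop stand pushes up to 15 N.
- guides (a point): Middle of the open front of the two 14 mm high guide cheeks, at desk height, 28 mm in front of the mouth; between here and the mouth the way narrows from about 80 mm to 58 mm. Axes as the encoder's.
- shoe (a point): Sprung, smooth, rounded pressure shoe hanging in the tunnel, 32 mm past the mouth, to 1.5 mm below the carrier's top. It rises as the carrier's nose comes under it (26 mm past the mouth), then drags: a level push meets 2 to 6 N, which is not the stop. A tool that bears down while pushing wedges the carrier there, at 10 N and more, until the downward force is eased.
- stop_zone (a point): Middle of the stretch in which the rigid back stop stands, 70 mm past the mouth, at desk height. The stop's face is 52 to 88 mm past the mouth, elsewhere every time, out of sight: it can only be felt. With the nose on it, the rear 22 to 58 mm of the carrier still stands out of the mouth, so it can be pushed on its rear edge.
- stapler: bystander: blue stapler lying on the desk, 30 x 132 x 46 mm, origin at the centre of its underside
- date_stamp: bystander: red and black self-inking stamp, 33 x 47 x 60 mm, standing upright, origin at the centre of its underside
- ink_pad: bystander: round black ink pad with lid, 70 x 66 x 19 mm, near the right end of the desk, origin at the centre of its underside. Just right of it stands a desk partition whose top is 0.36 m above the desk, running roughly along x; an arm that starts on its right has to be swung over it
Mind the look-alikes: they are no part of the job. What is meant by the carrier is not blue or purple, and is the smaller of those in its own colour.

How it is judged:
By the outcome, as a careful person would: the job done as asked, in the order asked, and still so for the second after the job is handed in, with the robot touching nothing.
It also fails if it takes over 72 s, if anything falls off the work surface, if the arm or the gripper's body presses on something with over 40 N, if the wrist force passes 120 N, or if a joint passes its speed limit or range.

## Working session

There is one attempt and no reset: what is moved stays moved. The work goes in short steps, Python scripts to look and compute and a tool call to move; the robot and the scene stay as the last step left them, time stands still between calls to the robot, and variables do not carry over. Pictures are saved under pics/ and viewed, at most 10 in all, crops included, and the job is handed in when it is done.

Besides the shell and the picture viewer there is one more tool, called after ">>>" as a command line: name --argument value ..., lists and objects as JSON in quotes. send_rows: Moves the arm, as the interface text tells. Its arguments: {"type":"object","properties":{"targets":{"type":"string"},"newtons":{"type":"number"}},"required":["targets"]}

```bash
mkdir -p pics
python3 - <<'E'
from workcell import bot,camera,camera_model
import cv2
for n in("side","top"):
    cv2.imwrite(f"pics/{n}0.png",camera(n)); m=camera_model(n); print(n,m["K"].tolist() if hasattr(m["K"],'tolist') else m["K"],m["pose"])
print(bot.get_obs(),bot.hold_point_z)
E
```

```text
side [[495.1055152253028, 0.0, 311.76079166286934], [0.0, 495.1055152253028, 236.5716176766656], [0.0, 0.0, 1.0]] [[-0.92184099 -0.20112331  0.33129836  0.06651921]
 [-0.38665859  0.41872001 -0.82168649  1.32313336]
 [ 0.02653905 -0.88556364 -0.46375932  0.60745706]
 [ 0.          0.          0.          1.        ]]
top [[614.1957013992558, 0.0, 328.8662948125859], [0.0, 614.1957013992558, 239.67852768217065], [0.0, 0.0, 1.0]] [[-0.02711396 -0.99730999  0.06810001  0.35880894]
 [-0.99957991  0.02774733  0.00837173  0.33446339]
 [-0.01023881 -0.06784441 -0.99764337  1.67786565]
 [ 0.          0.          0.          1.        ]]
{'time': 0.1, 'q': array([ 7.31660093e+01,  5.00969661e+00,  1.00405268e+01,  9.50980552e+01,
       -1.11313500e-04,  9.00012409e+01]), 'qd': array([-0.04698159, -0.19008911,  0.10872389,  0.05849056,  0.03417336,
        0.11094896]), 'joint_efforts': array([ 4.50690486e-04, -5.21563482e+01,  4.65653300e+01,  1.59575668e-02,
        3.46161210e-05, -9.54027854e-06]), 'ee_pos': array([0.15922735, 0.52625599, 0.23065091]), 'tcp_rot': array([-1.79932775e+02,  1.12769334e-04,  1.63164769e+02]), 'wrist_force': array([-0.58124438, -0.86101967, -0.01946673]), 'torque': array([-0.01472646,  0.00277252,  0.02195926]), 'grasp_force': 0.0, 'opening': 0.08544663312154574} 0.0187
```

View pics/top0.png

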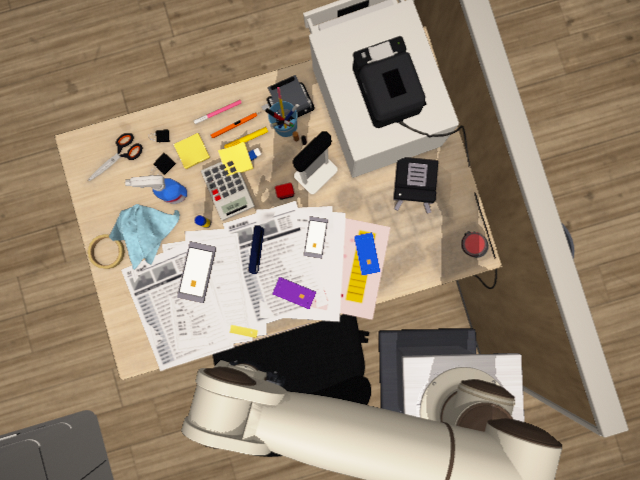

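View pics/side0.png

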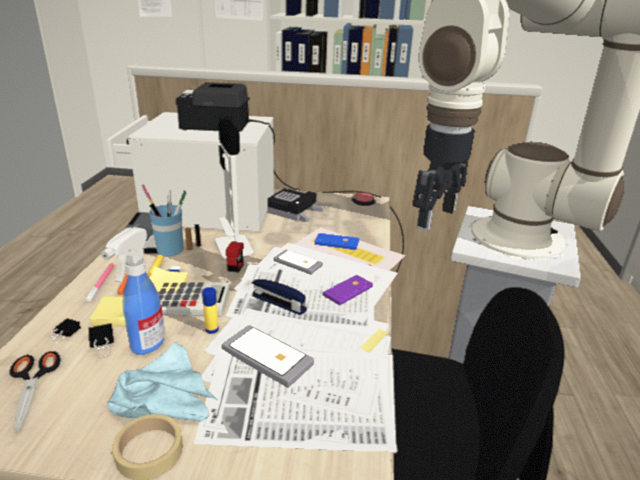

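Candidates for the carrier in the top view are large grey (197,271), small grey (316,237), purple (295,293) and blue (367,254). I choose the small grey one. The side view shows it at (298,260), with the encoder at (292,200) and its mouth facing the robot. I'll check both in a close crop.

```bash
cat > h.py <<'E'
import numpy as np,cv2
from workcell import bot,camera,camera_model
def ray(n,px):
    m=camera_model(n);K=np.array(m["K"]);T=np.array(m["pose"])
    d=T[:3,:3]@np.linalg.inv(K)@np.array([px[0],px[1],1.]);return T[:3,3],d
def onz(n,px,z):
    o,d=ray(n,px);return o+d*(z-o[2])/d[2]
def proj(n,p):
    m=camera_model(n);K=np.array(m["K"]);T=np.linalg.inv(np.array(m["pose"]))
    q=K@(T[:3,:3]@np.array(p)+T[:3,3]);return q[:2]/q[2]
def tri(a,b):
    (o1,d1),(o2,d2)=ray("top",a),ray("side",b)
    s=np.linalg.lstsq(np.c_[d1,-d2],o2-o1,rcond=None)[0]
    p,q=o1+s[0]*d1,o2+s[1]*d2;return (p+q)/2,np.linalg.norm(p-q)
E
python3 - <<'E'
import cv2,numpy as np
t=cv2.imread("pics/top0.png");s=cv2.imread("pics/side0.png")
r=lambda im,x,y:cv2.resize(im[y:y+75,x:x+100],None,fx=4,fy=4,interpolation=cv2.INTER_CUBIC)
cv2.imwrite("pics/crop0.png",np.vstack([np.hstack([r(t,290,200),r(t,370,145)]),np.hstack([r(s,250,225),r(s,250,175)])]))
E
```

```text
(no output)
```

View pics/crop0.png

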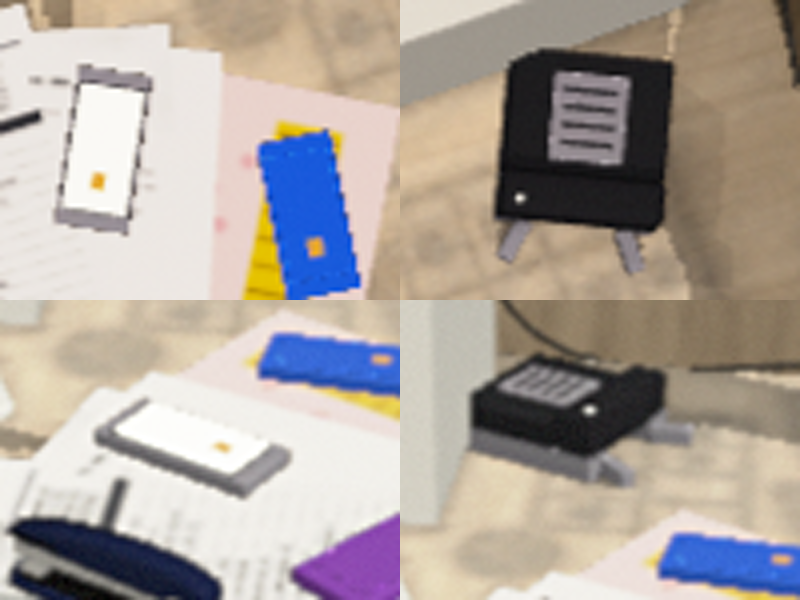

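Small grey carrier confirmed: card with a chip, not blue or purple, and the smaller grey one. Its top-face corners are near (310,216), (328,219), (322,259) and (304,255) in the top view. The encoder mouth and guides face the image bottom, with guide tips near (497,209) and (529,212). Next I triangulate.

```bash
cat > m.py <<'E'
from h import *
from scipy.optimize import least_squares
c=lambda u,v,ox,oy:(u/4+ox-.375,v/4+oy-.375)
T=[c(*p,290,200) for p in[(79,66),(152,74),(129,235),(55,222)]]
S=[c(u,v-300,250,225) for u,v in[(97,433),(146,399),(291,452),(245,490)]]
P=[]
for a,b in zip(T,S):
    p,e=tri(a,b);print("tri",p.round(4),round(e,4));
Q=np.array([onz("top",a,.012) for a in T]);ctr=Q.mean(0)
L=(Q[0]+Q[1]-Q[2]-Q[3])/2;W=(Q[0]+Q[3]-Q[1]-Q[2])/2
print("carrier",ctr,"L",np.linalg.norm(L),"W",np.linalg.norm(W),"yaw",np.degrees(np.arctan2(L[1],L[0])),np.degrees(np.arctan2(-W[0],W[1])))
ctop=lambda u,v:c(u-400,v,370,145)
csid=lambda u,v:c(u-400,v-300,250,175)
# side view: lower = +y
obs=[("top",(0,.055,.05),ctop(497,217)),("top",(0,-.055,.05),ctop(660,230)),
("side",(0,.055,.05),csid(590,411+30)),("side",(0,-.055,.05),csid(665,372))]
def w(t,p):
    a=t[2];return np.array([t[0]+np.cos(a)*p[0]-np.sin(a)*p[1],t[1]+np.sin(a)*p[0]+np.cos(a)*p[1],p[2]])
f=lambda t:np.concatenate([proj(n,w(t,p))-q for n,p,q in obs[:2]])
r=least_squares(f,[.6,.1,0]);t=r.x
print("enc",t[:2],np.degrees(t[2]),r.fun.round(2))
for n,p in[("top",(0,.055,.05)),("top",(0,-.055,.05)),("top",(-.028,.04,.014)),("top",(-.028,-.04,.014)),("top",(.112,.055,.04)),("top",(.112,-.055,.04)),("side",(0,.055,.05)),("side",(0,-.055,.05)),("side",(-.028,.04,.014)),("side",(-.028,-.04,.014)),("side",(.11,.055,.04)),("side",(0,.055,0))]:
    q=proj(n,w(t,p));o=(290,200) if 0 else ((370,145) if n=="top" else (250,175))
    print(n,p,"crop",((q-o+.375)*4+np.array([400,0 if n=="top" else 300])).round(0))
E
python3 m.py
```

```text
tri [0.5375 0.3994 0.0059] 0.0032
tri [0.5297 0.3493 0.0062] 0.0052
tri [0.4222 0.3688 0.0053] 0.0005
tri [0.4318 0.4188 0.0043] 0.0021
carrier [0.48111597 0.38440289 0.012     ] L 0.10920717662398036 W 0.05052037588719022 yaw -9.887369351767337 -9.734375838997073
enc [0.56819645 0.11789396] -6.226330458332791 [-0.24 -0.02  0.24  0.02]
top (0, 0.055, 0.05) crop [496. 217.]
top (0, -0.055, 0.05) crop [661. 230.]
top (-0.028, 0.04, 0.014) crop [510. 267.]
top (-0.028, -0.04, 0.014) crop [627. 276.]
top (0.112, 0.055, 0.04) crop [507.  54.]
top (0.112, -0.055, 0.04) crop [670.  67.]
side (0, 0.055, 0.05) crop [594. 418.]
side (0, -0.055, 0.05) crop [669. 366.]
side (-0.028, 0.04, 0.014) crop [638. 466.]
side (-0.028, -0.04, 0.014) crop [692. 426.]
side (0.11, 0.055, 0.04) crop [462. 397.]
side (0, 0.055, 0) crop [593. 483.]
```

```bash
cat > d.py <<'E'
import sys
from h import *
from scipy.spatial.transform import Rotation as R
# usage d.py x y z yaw(world) -> shift in tool axes from measured pose
o=bot.get_obs();x,y,z,yw=map(float,sys.argv[1:])
rot=R.from_euler("xyz",o["tcp_rot"],degrees=True)
print("d mm",(rot.inv().apply(np.array([x,y,z])-o["ee_pos"])*1000).round(1),"turn",round(-(yw-o["tcp_rot"][2]),2),o["time"])
E
python3 d.py .4535 .3892 .10 170.1; python3 d.py .4535 .3892 0 170.1
python3 -c "
from h import *
for n,p in dict(staplerA=(262,226),staplerB=(252,273),lamp=(315,178),stampTop=(285,191)).items(): print(n,onz('top',p,.03))
for z in(.2,.25,.3):print('cab',z,onz('top',(360,172),z),onz('top',(455,138),z))"
```

```text
d mm [-321.4  -45.8  130.7] turn -6.94 0.1
d mm [-321.4  -45.7  230.7] turn -6.94 0.1
staplerA [0.51326267 0.52752705 0.03      ]
staplerB [0.38745922 0.55687296 0.03      ]
lamp [0.63971425 0.38129463 0.03      ]
stampTop [0.60656843 0.46336848 0.03      ]
cab 0.2 [0.62228294 0.26680516 0.2       ] [0.69912998 0.03321419 0.2       ]
cab 0.25 [0.61336894 0.26909421 0.25      ] [0.68761604 0.04340623 0.25      ]
cab 0.3 [0.60445493 0.27138326 0.3       ] [0.67610211 0.05359826 0.3       ]
```

>>> send_rows --targets "-30 -4 10 0 0;-70 -10 30 -1 0;-110 -16 50 -2 0;-150 -21 70 -3 0;-190 -27 85 -4 0;-230 -33 100 -5 0;-270 -38 115 -6 0;-300 -43 125 -7 0;-321 -46 131 -7 0;-321 -46 131 -7 0;-321 -46 131 -7 0;-321 -46 131 -7 0" --newtons 50

```text
time: 1.6
ee_pos: [0.4526, 0.3901, 0.1009]
tcp_rot: [180.0, 0.0, 170.2]
wrist_force: [-0.5, 0.9, 0.2]
opening: 0.0855
grasp_force: 0.0
```

```bash
python3 d.py .4535 .3892 0 170.1
python3 - <<'E'
from h import *
t,s=camera("top"),camera("side")
r=lambda im,x,y:cv2.resize(im[y:y+150,x:x+100],None,fx=4,fy=4,interpolation=cv2.INTER_CUBIC)
cv2.imwrite("pics/c1.png",np.hstack([r(t,270,160),r(s,250,160)]))
E
```

```text
d mm [ -1.   -0.8 100.9] turn 0.13 1.6
```

View pics/c1.png

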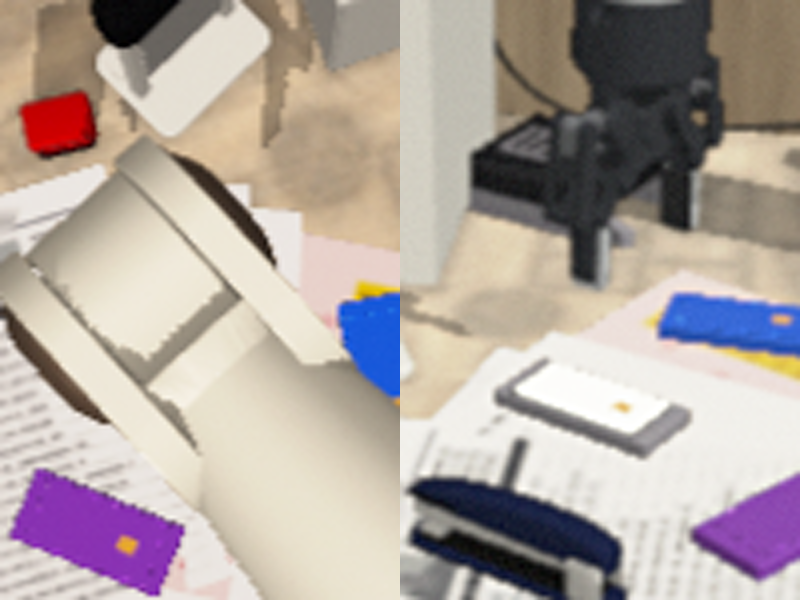

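The gripper is open above the carrier. In the side view the carrier is undisturbed at (398,262) in full-image terms, with nothing in the way of the fingers. Now descend and close.

>>> send_rows --targets "-1 -1 20 0 0;-1 -1 45 0 0;-1 -1 65 0 0;-1 -1 80 0 0;-1 -1 90 0 0;-1 -1 96 0 0;-1 -1 100 0 0;-1 -1 101 0 0;-1 -1 101 0 0;-1 -1 101 0 60;-1 -1 101 0 100;-1 -1 101 0 140;-1 -1 101 0 180;-1 -1 101 0 180;-1 -1 101 0 180;-1 -1 101 0 180" --newtons 50

```text
time: 3.7
ee_pos: [0.4543, 0.3886, -0.0001]
tcp_rot: [180.0, 0.0, 170.2]
wrist_force: [-1.0, -0.8, 5.4]
opening: 0.0505
grasp_force: 52.8
```

```bash
python3 d.py .441 .1317 .04 173.8
```

```text
d mm [ -30.8 -255.3  -40.3] turn -3.63 3.7
```

>>> send_rows --targets "0 0 -12 0 180;0 0 -30 0 180;0 0 -42 0 180;-3 -20 -42 0 180;-6 -50 -42 -1 180;-10 -85 -42 -1 180;-15 -120 -42 -2 180;-20 -155 -42 -2 180;-24 -190 -42 -3 180;-27 -220 -42 -3.6 180;-29 -240 -42 -3.6 180;-31 -252 -42 -3.6 180;-31 -255 -40 -3.6 180;-31 -255 -40 -3.6 180;-31 -255 -40 -3.6 180;-31 -255 -40 -3.6 180"

```text
time: 5.7
ee_pos: [0.441, 0.1322, 0.0393]
tcp_rot: [180.0, -0.0, 173.8]
wrist_force: [0.1, -0.1, -0.9]
opening: 0.0503
grasp_force: 52.3
```

Run:
```python
from h import *
t,s=camera("top"),camera("side")
cv2.imwrite("pics/t2.png",t);cv2.imwrite("pics/s2.png",s)
r=lambda im,x,y:cv2.resize(im[y:y+100,x:x+100],None,fx=4,fy=4,interpolation=cv2.INTER_CUBIC)
cv2.imwrite("pics/c2.png",np.hstack([r(t,370,145),r(s,260,165)]))
```

```text
(no output)
```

View pics/c2.png

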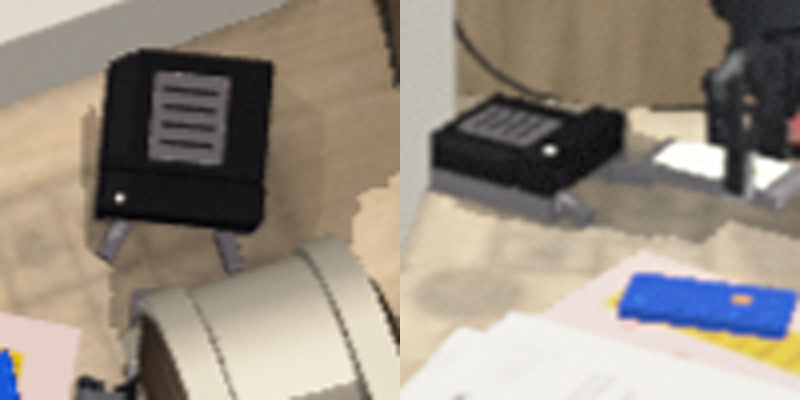

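Run:
```python
from h import *
a=np.radians(-6.2);u=np.array([np.cos(a),np.sin(a)]);v=np.array([-u[1],u[0]])
g=np.array([.441,.1322]);M=np.array([.5682,.1179])
for px in[(402.8,217.4),(403.3,218)]:
    p=onz("top",px,.051)[:2];print("corner from grip",(p-g)@u,(p-g)@v,"from mouth",(p-M)@u,(p-M)@v)
# predicted side crop coords of carrier (exp 83/26/-27)
for l,w in[(83,26),(83,-26),(-27,26),(-27,-26)]:
    q=proj("side",[*(g+u*l/1e3+v*w/1e3),.051]);print(l,w,((q-(260,165)+.375)*4+(400,0)).round())
```

```text
corner from grip 0.08032211474650716 0.02666377740551171 from mouth -0.047678278657367526 0.02714261814450972
corner from grip 0.07882994963419412 0.025223769914170684 from mouth -0.04917044376968056 0.02570261065316869
83 26 [631. 156.]
83 -26 [665. 131.]
-27 26 [775. 192.]
-27 -26 [806. 165.]
```

>>> send_rows --targets "0 0 10 0 180;0 0 22 0 180;0 0 32 0 180;0 0 37 0 180;0 0 38.5 0 180;0 0 38.5 0 180;-6 0 38.5 0 180;-14 0 38.5 0 180;-22 0 38.5 0 180;-30 0 38.5 0 180;-36 0 38.5 0 180;-40 0 38.5 0 180;-40 0 38.5 0 180;-40 0 38.5 0 180"

```text
time: 7.55
ee_pos: [0.4806, 0.1274, 0.0008]
tcp_rot: [-180.0, -0.0, 173.8]
wrist_force: [-0.2, -0.2, -0.6]
opening: 0.0505
grasp_force: 52.3
```

>>> send_rows --targets "-3 0 0 0 180;-6 0 0 0 180;-9 0 0 0 180;-12 0 0 0 180;-14 0 0 0 180;-14 0 0 0 180"

```text
time: 8.3
ee_pos: [0.4948, 0.1258, 0.0008]
tcp_rot: [-180.0, -0.0, 173.8]
wrist_force: [-0.3, -0.6, -0.7]
opening: 0.0504
grasp_force: 52.3
```

>>> send_rows --targets "-3 0 0 0 180;-6 0 0 0 180;-9 0 0 0 180;-11 0 0 0 180;-11 0 0 0 180"

```text
time: 8.93
ee_pos: [0.5057, 0.1247, 0.0007]
tcp_rot: [-180.0, -0.0, 173.8]
wrist_force: [0.2, -0.4, -0.8]
opening: 0.0507
grasp_force: 52.3
```

Run:
```python
from h import *
t,s=camera("top"),camera("side")
r=lambda im,x,y:cv2.resize(im[y:y+100,x:x+100],None,fx=4,fy=4,interpolation=cv2.INTER_CUBIC)
cv2.imwrite("pics/c3.png",np.hstack([r(t,370,145),r(s,260,165)]))
```

```text
(no output)
```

View pics/c3.png

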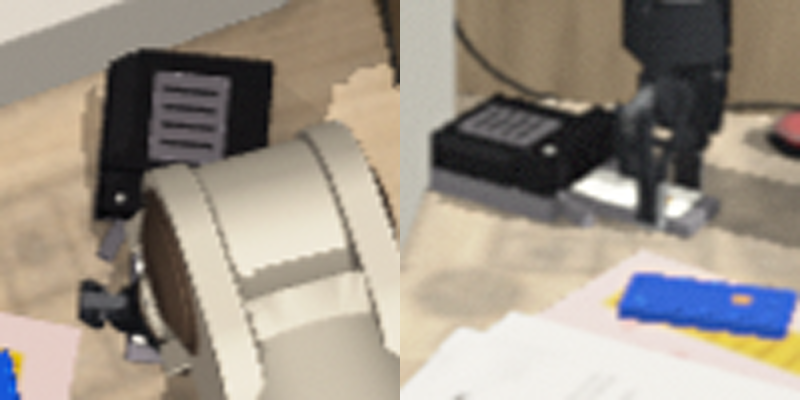

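The side view shows the carrier's nose under the head at (405,212) and the rear end still out, aligned. Next I release, rise, back off, shut and lower behind the rear edge.

>>> send_rows --targets "0 0 0.5 0 180;0 0 0.5 0 100;0 0 0.5 0 0;0 0 0.5 0 0;0 0 0.5 0 0;0 0 -15 0 0;0 0 -35 0 0;0 0 -45 0 0;15 0 -45 0 100;35 0 -45 0 255;55 0 -45 0 255;62 0 -45 0 255;62 0 -45 0 255;62 0 -45 0 255;62 0 -40 0 255;62 0 -25 0 255;62 0 -12 0 255;62 0 -5 0 255;62 0 -3.5 0 255;62 0 -3.5 0 255" --newtons 30

```text
time: 11.52
ee_pos: [0.4441, 0.1314, 0.0044]
tcp_rot: [180.0, 0.0, 173.8]
wrist_force: [-0.1, 0.1, -0.6]
opening: 0.0
grasp_force: 0.0
```

Run:
```python
from h import *
t,s=camera("top"),camera("side")
r=lambda im,x,y:cv2.resize(im[y:y+100,x:x+100],None,fx=4,fy=4,interpolation=cv2.INTER_CUBIC)
cv2.imwrite("pics/c4.png",np.hstack([r(t,370,145),r(s,260,165)]))
```

```text
(no output)
```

View pics/c4.png

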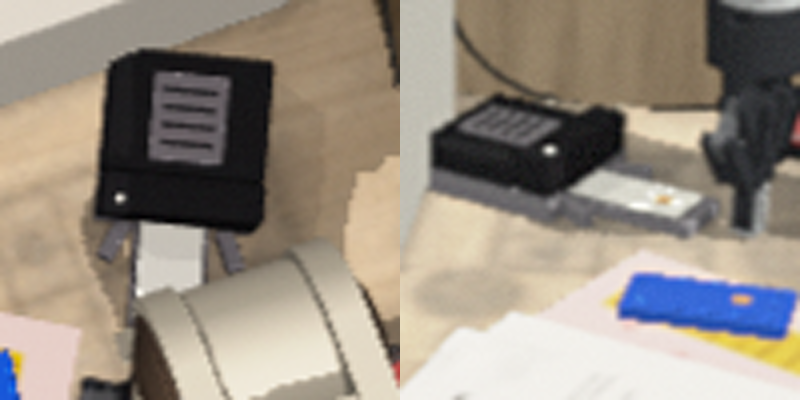

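Carrier is centred in the mouth between the guides (top crop (137–207, 225–290)), and the shut fingers stand behind its rear edge. Push.

>>> send_rows --targets "-4 0 0 0 255;-8 0 0 0 255;-12 0 0 0 255;-15 0 0 0 255;-17 0 0 0 255;-19 0 0 0 255;-21 0 0 0 255;-23 0 0 0 255;-25 0 0 0 255;-25 0 0 0 255"

```text
time: 12.88
ee_pos: [0.469, 0.1287, 0.0043]
tcp_rot: [-180.0, 0.0, 173.8]
wrist_force: [-0.8, 0.8, -0.2]
opening: 0.0003
grasp_force: 0.0
```

>>> send_rows --targets "-1 0 0 0 255;-2 0 0 0 255;-3 0 0 0 255;-4 0 0 0 255;-5 0 0 0 255;-6 0 0 0 255;-7 0 0 0 255;-8 0 0 0 255"

```text
time: 13.88
ee_pos: [0.4762, 0.1279, 0.0042]
tcp_rot: [180.0, -0.1, 173.8]
wrist_force: [-4.8, 0.2, 3.0]
opening: -0.0
grasp_force: 2.7
```

>>> send_rows --targets "-1 0 0 0 255;-2 0 0 0 255;-3 0 0 0 255;-4 0 0 0 255"

```text
time: 14.38
ee_pos: [0.4807, 0.1274, 0.0042]
tcp_rot: [-180.0, -0.0, 173.8]
wrist_force: [-4.5, 0.1, 1.5]
opening: 0.0002
grasp_force: 2.0
```

>>> send_rows --targets "-1 0 0 0 255;-2 0 0 0 255;-3 0 0 0 255;-4 0 0 0 255;-5 0 0 0 255;-6 0 0 0 255"

```text
time: 15.12
ee_pos: [0.4868, 0.1267, 0.0043]
tcp_rot: [180.0, 0.0, 173.8]
wrist_force: [-3.1, -0.6, 0.4]
opening: 0.0004
grasp_force: 1.7
```

>>> send_rows --targets "-1 0 0 0 255;-2 0 0 0 255;-3 0 0 0 255;-4 0 0 0 255;-4 0 0 0 255;-4 0 0 0 255"

```text
time: 15.88
ee_pos: [0.4909, 0.1263, 0.0043]
tcp_rot: [-180.0, 0.0, 173.8]
wrist_force: [-2.2, 1.0, -0.1]
opening: 0.0001
grasp_force: 0.8
```

>>> send_rows --targets "0.1 0 0 0 255;0.1 0 0 0 255"

```text
time: 16.12
ee_pos: [0.4909, 0.1263, 0.0044]
tcp_rot: [180.0, 0.0, 173.8]
wrist_force: [-0.8, 0.5, -0.2]
opening: -0.0002
grasp_force: 0.2
```

>>> send_rows --targets "0.2 0 0 0 255;0.2 0 0 0 255"

```text
time: 16.38
ee_pos: [0.4906, 0.1264, 0.0044]
tcp_rot: [180.0, 0.0, 173.8]
wrist_force: [-0.1, 0.6, -0.1]
opening: 0.0002
grasp_force: 0.0
```

>>> send_rows --targets "-0.2 0 0 0 255;-0.2 0 0 0 255"

```text
time: 16.62
ee_pos: [0.4907, 0.1263, 0.0043]
tcp_rot: [180.0, 0.0, 173.8]
wrist_force: [0.1, 0.7, -0.7]
opening: 0.0001
grasp_force: 0.0
```

>>> send_rows --targets "-0.3 0 0 0 255;-0.3 0 0 0 255"

```text
time: 16.88
ee_pos: [0.4909, 0.1263, 0.0043]
tcp_rot: [180.0, -0.0, 173.8]
wrist_force: [-0.5, -0.1, 0.5]
opening: -0.0
grasp_force: 0.2
```

>>> send_rows --targets "-0.5 0 0 0 255;-1 0 0 0 255;-1.5 0 0 0 255;-2 0 0 0 255;-2.5 0 0 0 255;-3 0 0 0 255"

```text
time: 17.62
ee_pos: [0.4939, 0.1259, 0.0042]
tcp_rot: [-180.0, -0.0, 173.8]
wrist_force: [-4.0, 0.0, 1.0]
opening: 0.0
grasp_force: 1.9
```

Run:
```python
from h import *
o=bot.get_obs();print(o["ee_pos"],o["wrist_force"],o["qd"],o["time"])
M=np.array([.5682,.1179]);u=np.array([.99415,-.108])
print("along",(o["ee_pos"][:2]-M)@u)
print([a for a in dir(bot) if a[0]!="_"])
t,s=camera("top"),camera("side")
cv2.imwrite("pics/c5.png",cv2.resize(s[180:240,300:380],None,fx=8,fy=8,interpolation=cv2.INTER_CUBIC))
```

```text
[0.49391807 0.12594249 0.00424002] [-3.96208301  0.03995423  1.02665078] [-0.25413571  0.58362063  0.65905348 -0.03129488 -0.00628699 -0.26755814] 17.625
along -0.07471596511695244
['PlanningError', 'get_obs', 'hold_point_z']
```

View pics/c5.png

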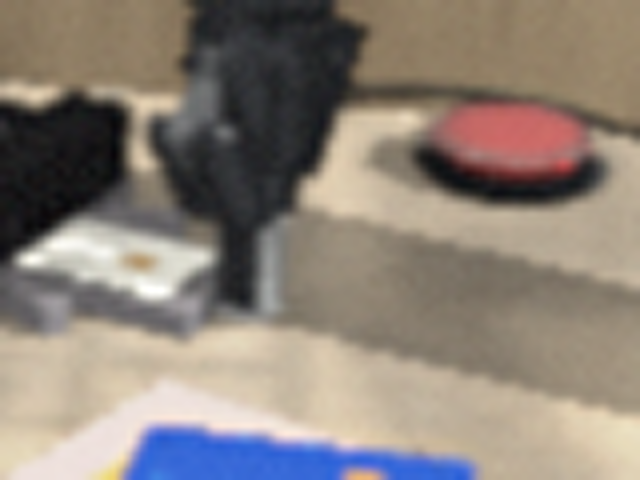

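>>> send_rows --targets "-0.5 0 0 0 255;-1 0 0 0 255;-1.5 0 0 0 255;-2 0 0 0 255;-2.3 0 0 0 255;-2.3 0 0 0 255"

```text
time: 18.48
ee_pos: [0.4962, 0.1257, 0.0043]
tcp_rot: [-180.0, 0.0, 173.8]
wrist_force: [-3.1, 0.8, 0.1]
opening: -0.0001
grasp_force: 1.5
```

>>> send_rows --targets "-0.4 0 0 0 255;-0.8 0 0 0 255;-0.8 0 0 0 255"

```text
time: 18.85
ee_pos: [0.4971, 0.1256, 0.0043]
tcp_rot: [-180.0, 0.0, 173.8]
wrist_force: [-2.5, 1.1, 0.1]
opening: -0.0002
grasp_force: 1.3
```

```bash
cat > o.py <<'E'
from h import *
o=bot.get_obs();M=np.array([.5682,.1179]);u=np.array([.99415,-.108])
print("along",((o["ee_pos"][:2]-M)@u*1e3).round(2),"F",(o["wrist_force"][:2]@u).round(2),o["wrist_force"][2].round(1),o["time"])
E
python3 o.py
```

```text
along -71.56 F -2.65 0.1 18.85
```

>>> send_rows --targets "-0.4 0 0 0 255;-0.9 0 0 0 255;-0.9 0 0 0 255"

```text
time: 19.23
ee_pos: [0.4979, 0.1255, 0.0043]
tcp_rot: [-180.0, 0.0, 173.8]
wrist_force: [-2.4, 0.0, 0.0]
opening: -0.0002
grasp_force: 1.2
```

>>> send_rows --targets "-0.4 0 0 0 255;-0.9 0 0 0 255;-0.9 0 0 0 255"

```text
time: 19.6
ee_pos: [0.4988, 0.1254, 0.0043]
tcp_rot: [180.0, 0.0, 173.8]
wrist_force: [-2.2, -0.1, -0.1]
opening: 0.0
grasp_force: 1.2
```

>>> send_rows --targets "-0.4 0 0 0 255;-0.9 0 0 0 255;-0.9 0 0 0 255"

```text
time: 19.98
ee_pos: [0.4997, 0.1253, 0.0043]
tcp_rot: [180.0, 0.0, 173.8]
wrist_force: [-2.8, 0.2, -0.4]
opening: 0.0001
grasp_force: 1.2
```

>>> send_rows --targets "-0.4 0 0 0 255;-0.9 0 0 0 255;-0.9 0 0 0 255"

```text
time: 20.35
ee_pos: [0.5007, 0.1252, 0.0043]
tcp_rot: [180.0, 0.0, 173.8]
wrist_force: [-2.5, 0.2, -0.5]
opening: -0.0001
grasp_force: 1.2
```

>>> send_rows --targets "-0.4 0 0 0 255;-0.9 0 0 0 255;-0.9 0 0 0 255"

```text
time: 20.72
ee_pos: [0.5015, 0.1251, 0.0043]
tcp_rot: [-180.0, 0.0, 173.8]
wrist_force: [-1.9, -0.7, -0.4]
opening: 0.0001
grasp_force: 1.1
```

>>> send_rows --targets "-0.4 0 0 0 255;-0.9 0 0 0 255;-0.9 0 0 0 255"

```text
time: 21.1
ee_pos: [0.5024, 0.125, 0.0043]
tcp_rot: [-180.0, 0.0, 173.8]
wrist_force: [-2.0, -0.3, -0.3]
opening: -0.0001
grasp_force: 1.1
```

>>> send_rows --targets "-0.4 0 0 0 255;-0.9 0 0 0 255;-0.9 0 0 0 255"

```text
time: 21.48
ee_pos: [0.5033, 0.1249, 0.0043]
tcp_rot: [-180.0, 0.0, 173.8]
wrist_force: [-2.1, 0.1, -0.3]
opening: 0.0003
grasp_force: 1.1
```

>>> send_rows --targets "-0.4 0 0 0 255;-0.9 0 0 0 255;-0.9 0 0 0 255"

```text
time: 21.85
ee_pos: [0.5042, 0.1248, 0.0043]
tcp_rot: [-180.0, 0.0, 173.8]
wrist_force: [-2.2, -0.2, -0.2]
opening: 0.0001
grasp_force: 1.1
```

>>> send_rows --targets "-0.4 0 0 0 255;-0.9 0 0 0 255;-0.9 0 0 0 255"

```text
time: 22.22
ee_pos: [0.5051, 0.1247, 0.0043]
tcp_rot: [180.0, 0.0, 173.8]
wrist_force: [-2.2, 0.4, -0.1]
opening: 0.0002
grasp_force: 1.1
```

>>> send_rows --targets "-0.4 0 0 0 255;-0.9 0 0 0 255;-0.9 0 0 0 255"

```text
time: 22.6
ee_pos: [0.506, 0.1246, 0.0043]
tcp_rot: [180.0, 0.0, 173.8]
wrist_force: [-2.7, -0.9, -0.8]
opening: 0.0
grasp_force: 1.1
```

>>> send_rows --targets "-0.4 0 0 0 255;-0.9 0 0 0 255;-0.9 0 0 0 255"

```text
time: 22.98
ee_pos: [0.5069, 0.1246, 0.0043]
tcp_rot: [-180.0, 0.0, 173.8]
wrist_force: [-2.9, 0.4, 0.3]
opening: -0.0002
grasp_force: 1.1
```

>>> send_rows --targets "-0.4 0 0 0 255;-0.9 0 0 0 255;-0.9 0 0 0 255"

```text
time: 23.35
ee_pos: [0.5078, 0.1245, 0.0043]
tcp_rot: [180.0, 0.0, 173.8]
wrist_force: [-2.2, 0.2, -0.6]
opening: 0.0004
grasp_force: 1.1
```

>>> send_rows --targets "-0.4 0 0 0 255;-0.9 0 0 0 255;-0.9 0 0 0 255"

```text
time: 23.72
ee_pos: [0.5087, 0.1243, 0.0043]
tcp_rot: [-180.0, 0.0, 173.8]
wrist_force: [-2.0, 0.6, -0.8]
opening: -0.0001
grasp_force: 1.1
```

>>> send_rows --targets "-0.5 0 0 0 255;-0.9 0 0 0 255;-0.9 0 0 0 255"

```text
time: 24.1
ee_pos: [0.5096, 0.1243, 0.0043]
tcp_rot: [180.0, 0.0, 173.8]
wrist_force: [-2.9, 0.2, -0.4]
opening: 0.0002
grasp_force: 1.1
```

>>> send_rows --targets "-0.5 0 0 0 255;-0.9 0 0 0 255;-0.9 0 0 0 255"

```text
time: 24.48
ee_pos: [0.5105, 0.1242, 0.0043]
tcp_rot: [180.0, 0.0, 173.8]
wrist_force: [-2.9, -0.1, 0.7]
opening: -0.0002
grasp_force: 1.1
```

>>> send_rows --targets "-0.5 0 0 0 255;-0.9 0 0 0 255;-0.9 0 0 0 255"

```text
time: 24.85
ee_pos: [0.5113, 0.1241, 0.0043]
tcp_rot: [-180.0, 0.0, 173.8]
wrist_force: [-2.5, 0.1, 0.2]
opening: 0.0001
grasp_force: 1.1
```

>>> send_rows --targets "-0.5 0 0 0 255;-0.9 0 0 0 255;-0.9 0 0 0 255"

```text
time: 25.22
ee_pos: [0.5123, 0.124, 0.0043]
tcp_rot: [180.0, 0.0, 173.8]
wrist_force: [-2.2, -0.1, -0.5]
opening: -0.0001
grasp_force: 1.1
```

>>> send_rows --targets "-0.5 0 0 0 255;-0.9 0 0 0 255;-0.9 0 0 0 255"

```text
time: 25.6
ee_pos: [0.5131, 0.1239, 0.0043]
tcp_rot: [-180.0, 0.0, 173.8]
wrist_force: [-2.0, 0.2, 0.2]
opening: -0.0003
grasp_force: 1.1
```

>>> send_rows --targets "-0.5 0 0 0 255;-0.9 0 0 0 255;-0.9 0 0 0 255"

```text
time: 25.98
ee_pos: [0.514, 0.1238, 0.0043]
tcp_rot: [180.0, 0.0, 173.8]
wrist_force: [-2.6, 0.1, -0.3]
opening: -0.0002
grasp_force: 1.2
```

>>> send_rows --targets "-0.5 0 0 0 255;-0.9 0 0 0 255;-0.9 0 0 0 255"

```text
time: 26.35
ee_pos: [0.5149, 0.1237, 0.0043]
tcp_rot: [-180.0, 0.0, 173.8]
wrist_force: [-2.3, 0.4, 0.4]
opening: -0.0003
grasp_force: 1.2
```

>>> send_rows --targets "-0.5 0 0 0 255;-0.9 0 0 0 255;-0.9 0 0 0 255"

```text
time: 26.72
ee_pos: [0.5158, 0.1236, 0.0043]
tcp_rot: [-180.0, 0.0, 173.8]
wrist_force: [-1.6, -0.4, 0.1]
opening: -0.0002
grasp_force: 1.2
```

>>> send_rows --targets "-0.5 0 0 0 255;-0.9 0 0 0 255;-0.9 0 0 0 255"

```text
time: 27.1
ee_pos: [0.5167, 0.1235, 0.0043]
tcp_rot: [-180.0, 0.0, 173.8]
wrist_force: [-1.8, -1.0, -0.5]
opening: -0.0001
grasp_force: 1.2
```

>>> send_rows --targets "-0.5 0 0 0 255;-0.9 0 0 0 255;-0.9 0 0 0 255"

```text
time: 27.48
ee_pos: [0.5176, 0.1234, 0.0043]
tcp_rot: [180.0, 0.0, 173.8]
wrist_force: [-2.3, 1.1, 0.3]
opening: -0.0002
grasp_force: 1.2
```

>>> send_rows --targets "-0.5 0 0 0 255;-0.9 0 0 0 255;-0.9 0 0 0 255"

```text
time: 27.85
ee_pos: [0.5185, 0.1233, 0.0043]
tcp_rot: [-180.0, 0.0, 173.8]
wrist_force: [-2.8, 0.4, -1.2]
opening: 0.0002
grasp_force: 1.2
```

>>> send_rows --targets "-0.5 0 0 0 255;-0.9 0 0 0 255;-0.9 0 0 0 255"

```text
time: 28.22
ee_pos: [0.5194, 0.1232, 0.0043]
tcp_rot: [-180.0, 0.0, 173.8]
wrist_force: [-3.0, 1.0, -0.6]
opening: -0.0004
grasp_force: 1.2
```

>>> send_rows --targets "-0.5 0 0 0 255;-0.9 0 0 0 255;-0.9 0 0 0 255"

```text
time: 28.6
ee_pos: [0.5203, 0.1231, 0.0043]
tcp_rot: [-180.0, 0.0, 173.8]
wrist_force: [-1.8, 0.8, -0.9]
opening: 0.0002
grasp_force: 1.2
```

>>> send_rows --targets "-0.5 0 0 0 255;-0.9 0 0 0 255;-0.9 0 0 0 255"

```text
time: 28.98
ee_pos: [0.5212, 0.123, 0.0043]
tcp_rot: [-180.0, 0.0, 173.8]
wrist_force: [-1.9, 0.5, 0.1]
opening: -0.0
grasp_force: 1.2
```

>>> send_rows --targets "-0.5 0 0 0 255;-0.9 0 0 0 255;-0.9 0 0 0 255"

```text
time: 29.35
ee_pos: [0.5221, 0.1229, 0.0043]
tcp_rot: [180.0, 0.0, 173.8]
wrist_force: [-2.6, -0.2, -1.0]
opening: 0.0001
grasp_force: 1.2
```

>>> send_rows --targets "-0.5 0 0 0 255;-0.9 0 0 0 255;-0.9 0 0 0 255"

```text
time: 29.72
ee_pos: [0.523, 0.1228, 0.0043]
tcp_rot: [180.0, 0.0, 173.8]
wrist_force: [-2.0, -0.7, -0.5]
opening: 0.0002
grasp_force: 1.2
```

>>> send_rows --targets "-0.5 0 0 0 255;-0.9 0 0 0 255;-0.9 0 0 0 255"

```text
time: 30.1
ee_pos: [0.5239, 0.1227, 0.0043]
tcp_rot: [180.0, 0.0, 173.8]
wrist_force: [-2.7, 0.9, -0.4]
opening: 0.0001
grasp_force: 1.2
```

>>> send_rows --targets "-0.5 0 0 0 255;-0.9 0 0 0 255;-0.9 0 0 0 255"

```text
time: 30.48
ee_pos: [0.5248, 0.1226, 0.0043]
tcp_rot: [-180.0, 0.0, 173.8]
wrist_force: [-2.1, -0.3, 0.1]
opening: 0.0002
grasp_force: 1.2
```

>>> send_rows --targets "-0.5 0 0 0 255;-0.9 0 0 0 255;-0.9 0 0 0 255"

```text
time: 30.85
ee_pos: [0.5256, 0.1225, 0.0043]
tcp_rot: [-180.0, 0.0, 173.8]
wrist_force: [-2.7, 0.1, -0.2]
opening: 0.0003
grasp_force: 1.2
```

>>> send_rows --targets "-0.5 0 0 0 255;-0.9 0 0 0 255;-0.9 0 0 0 255"

```text
time: 31.22
ee_pos: [0.5266, 0.1224, 0.0043]
tcp_rot: [-180.0, 0.0, 173.8]
wrist_force: [-3.0, -0.0, -0.1]
opening: 0.0
grasp_force: 1.2
```

>>> send_rows --targets "-0.5 0 0 0 255;-0.9 0 0 0 255;-0.9 0 0 0 255"

```text
time: 31.6
ee_pos: [0.5275, 0.1223, 0.0043]
tcp_rot: [-180.0, 0.0, 173.8]
wrist_force: [-2.1, 0.4, -0.2]
opening: -0.0002
grasp_force: 1.2
```

>>> send_rows --targets "-0.5 0 0 0 255;-0.9 0 0 0 255;-0.9 0 0 0 255"

```text
time: 31.98
ee_pos: [0.5283, 0.1222, 0.0043]
tcp_rot: [-180.0, 0.0, 173.8]
wrist_force: [-2.8, -0.1, 0.3]
opening: 0.0002
grasp_force: 1.2
```

>>> send_rows --targets "-0.5 0 0 0 255;-0.9 0 0 0 255;-0.9 0 0 0 255"

```text
time: 32.35
ee_pos: [0.5292, 0.1221, 0.0043]
tcp_rot: [-180.0, 0.0, 173.8]
wrist_force: [-2.5, 0.4, 0.6]
opening: 0.0
grasp_force: 1.2
```

>>> send_rows --targets "-0.5 0 0 0 255;-0.9 0 0 0 255;-0.9 0 0 0 255"

```text
time: 32.72
ee_pos: [0.5301, 0.122, 0.0043]
tcp_rot: [-180.0, 0.0, 173.8]
wrist_force: [-2.8, -0.0, -0.1]
opening: 0.0004
grasp_force: 1.2
```

>>> send_rows --targets "-0.5 0 0 0 255;-0.9 0 0 0 255;-0.9 0 0 0 255"

```text
time: 33.1
ee_pos: [0.531, 0.1219, 0.0043]
tcp_rot: [-180.0, 0.0, 173.8]
wrist_force: [-2.1, 0.2, -0.8]
opening: 0.0
grasp_force: 1.2
```

>>> send_rows --targets "-0.5 0 0 0 255;-0.9 0 0 0 255;-0.9 0 0 0 255"

```text
time: 33.48
ee_pos: [0.5319, 0.1218, 0.0043]
tcp_rot: [-180.0, 0.0, 173.8]
wrist_force: [-2.3, 0.8, -0.1]
opening: -0.0003
grasp_force: 1.2
```

>>> send_rows --targets "-0.5 0 0 0 255;-0.9 0 0 0 255;-0.9 0 0 0 255"

```text
time: 33.85
ee_pos: [0.5328, 0.1217, 0.0043]
tcp_rot: [180.0, 0.0, 173.8]
wrist_force: [-2.5, 0.9, -0.6]
opening: -0.0001
grasp_force: 1.2
```

>>> send_rows --targets "-0.5 0 0 0 255;-0.9 0 0 0 255;-0.9 0 0 0 255"

```text
time: 34.22
ee_pos: [0.5337, 0.1216, 0.0043]
tcp_rot: [180.0, 0.0, 173.8]
wrist_force: [-2.5, 0.3, -0.6]
opening: 0.0
grasp_force: 1.2
```

>>> send_rows --targets "-0.5 0 0 0 255;-0.9 0 0 0 255;-0.9 0 0 0 255"

```text
time: 34.6
ee_pos: [0.5346, 0.1215, 0.0043]
tcp_rot: [180.0, 0.0, 173.8]
wrist_force: [-1.1, -0.7, -0.1]
opening: 0.0
grasp_force: 1.2
```

>>> send_rows --targets "-0.5 0 0 0 255;-0.9 0 0 0 255;-0.9 0 0 0 255"

```text
time: 34.98
ee_pos: [0.5355, 0.1214, 0.0043]
tcp_rot: [180.0, 0.0, 173.8]
wrist_force: [-2.4, 0.4, -0.8]
opening: -0.0003
grasp_force: 1.2
```

>>> send_rows --targets "-0.5 0 0 0 255;-0.9 0 0 0 255;-0.9 0 0 0 255"

```text
time: 35.35
ee_pos: [0.5363, 0.1213, 0.0043]
tcp_rot: [180.0, -0.0, 173.8]
wrist_force: [-3.7, -0.1, -0.5]
opening: -0.0
grasp_force: 1.5
```

Force and grip reading are rising, so this is probably the stop. Next step is smaller.

>>> send_rows --targets "-0.3 0 0 0 255;-0.3 0 0 0 255;-0.3 0 0 0 255"

```text
time: 35.72
ee_pos: [0.5364, 0.1213, 0.0043]
tcp_rot: [180.0, -0.0, 173.8]
wrist_force: [-5.6, 1.3, 1.7]
opening: -0.0001
grasp_force: 2.5
```

>>> send_rows --targets "-0.3 0 0 0 255;-0.3 0 0 0 255;-0.3 0 0 0 255"

```text
time: 36.1
ee_pos: [0.5364, 0.1213, 0.0043]
tcp_rot: [180.0, -0.1, 173.8]
wrist_force: [-5.7, 1.2, 1.4]
opening: 0.0001
grasp_force: 3.2
```

The tool stalled at 0.5364 while the command advanced, so the nose is on the stop. Back away.

>>> send_rows --targets "0.5 0 0 0 255;2 0 0 0 255;8 0 0 0 255;20 0 0 0 255;35 0 0 0 255;45 0 0 0 255;45 0 -20 0 255;45 0 -50 0 255;45 0 -85 0 255;75 0 -110 0 255;115 0 -120 0 255;145 0 -120 0 255;160 0 -120 0 255;160 0 -120 0 255;160 0 -120 0 255"

```text
time: 37.98
ee_pos: [0.3785, 0.1386, 0.1242]
tcp_rot: [180.0, 0.0, 173.8]
wrist_force: [-0.1, -0.0, -0.1]
opening: -0.0003
grasp_force: 0.0
```

Run:
```python
from h import *
t,s=camera("top"),camera("side")
r=lambda im,x,y:cv2.resize(im[y:y+100,x:x+100],None,fx=4,fy=4,interpolation=cv2.INTER_CUBIC)
cv2.imwrite("pics/c6.png",np.hstack([r(t,370,145),r(s,260,165)]))
```

```text
(no output)
```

View pics/c6.png

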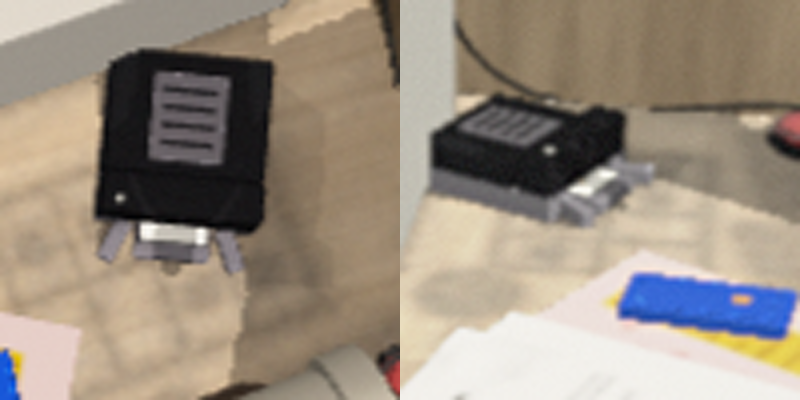

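The carrier sits square in the tunnel with its rear edge at top crop (135–210, 260), about 25 mm out of the mouth, and the arm is clear.

```bash
python3 -c "
from workcell import ticket
print(ticket.job_done())"
```

```text
the job is handed in; nothing more can be done
None
```

The carrier is in the tunnel, resting against the back stop, which I found by feel with end-of-step push readings never above about 6 N; the arm is clear, the bystanders were not touched, and the job is handed in at about 38 s.

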